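Shut a sprung plate-sealing clamp and hold its locking pin home

ROBOT

A 7-joint arm with a two-finger parallel gripper is mounted at the origin on the work surface. World frame = base frame: x ahead of the robot, y to its left, z up, the work surface at z = 0. Lengths are in m, angles in degrees, forces in N, time in s.
With the tool pointing down it reaches from about 0.425 to 0.875 m from the base axis. Payload 4.7 kg.
Tool frame: the origin (TCP) lies at the very end of the fingers, on their centre line; the grasp point (between the pads) lies env.grip_point_offset behind it (env.grip_point_offset is the distance from the TCP to the grasp point, in m); z points along the fingers, y is the direction in which the jaws open and shut (so a half turn about z gives the same grasp; the last joint's range is limited). The gripper opens to 87 mm and grips with 3 to 60 N. Pads are 19 mm wide; open, the fingers measure 117 mm over their backs; the gripper's body (75 mm by 190 mm) begins 51 mm behind the grasp point.
Start: joints at [75.407, 18.392, -4.016, 83.108, 1.295, 78.541, -3.26], TCP at [0.173, -0.627, 0.223] pointing down, gripper open.
Joint ranges: [-163.93, 163.93], [-17.29, 119.83], [-79.2, 71.16], [3.27, 140.29], [-89.18, 269.18], [5.43, 117.66], [-154.24, 154.24]. Speed limits (degrees/s): [147.25, 147.25, 180, 180, 180, 180, 180].

INTERFACE

Orientations are given as [roll, pitch, yaw] about the fixed x, y, z axes, in that order (R = Rz(yaw) Ry(pitch) Rx(roll)).
In Python, from cell import env gives the robot as it stands.
- The arm moves only by the tool send_rows, never from a script. Its argument "plan" is a list of rows, each a list of 7 numbers: the finger opening in mm, from 0 to 87, then the shift along the tool's x, y, z in mm, then the turn, a rotation vector about the tool's x, y, z in rad. A call has 1 to 12 rows; each row shifts and turns the commanded pose from where the row before left it, along the tool's axes as they then stand; what a row does not reach is not made up. A row lasts 1/10 s, in which the tool goes at most 50 mm and 8.59 degrees, less where a joint would pass 70% of its speed; a pose out of reach is approached as far as the arm can. A call is refused whole if a number of a shift passes 50 or a number of a turn 0.15, either way. A call with a gripper value outside its range is refused whole. The fingers move at their own pace and stop on an object; "grip_force" is the grip in N (left out, the last holds). Time passes only in rows, so rows that do not move let the fingers close. It gives the time, the measured TCP pose, the force and the opening at its end, in the units of the state.
- env.get_obs(): the state, without advancing time (a new reading comes with each control period).
- env.read_camera(name): name is "side" or "top"; returns the picture (420x560x3 uint8, red, green, blue); there is no depth.
- env.get_calibration(name): a dict with "fx", "fy", "cx", "cy" (pixels), "k1" (the pictures are not rectified: a ray, as slopes to the right and down, at radius r is drawn at 1 + k1 r^2 times it, then the intrinsics apply), "extrinsics" (4x4, takes a point from camera to world coordinates). Camera axes: x right, y down, z forward; pixel columns grow to the right and rows downward; lengths in m; the calibration is good to about 2 mm. A picture is of the moment at which its call begins. get_calibration takes no time and is no camera call.
- env.sign_off(): hands the job in, once; it reports no verdict.
Trained networks look in the newest picture that a camera, given by its name, has taken for a name from the list of things; names that differ only in an ending like _2 or _b are one class to them, and where a whole thing is asked for, a point or a joint stands for the part that bears it (a point fixed in the world has none). Each returns a list of dicts, best first, with "confidence" (0 to 1); they miss things now and then, are a little off and sometimes report something else, mostly with a low value. They report only what shows in the picture. A call takes as long as a camera call. They do not tell look-alikes from the thing itself.
- env.regions_of(camera, query): "region" (420x560 bool, what is visible of it) and "rect" ([left, top, right, bottom] in pixels, round what is visible of it).
The state is a dict: "time_s": time; "qpos": joint angles; "joint_velocities": joint speeds; "effort": joint torques, N m; "tool_pos": TCP position; "tool_rot": TCP orientation; "force": force on the tool from outside, world axes, zero at the start; "wrist_torque": the same for the moment, N m; "grip_width": finger opening in m.
Only numpy, scipy, OpenCV 4.12 (cv2) and the standard library are available. Lean on these libraries where they do the work, as an engineer would, in place of code of your own. Each camera call takes 0.05 s, during which the arm holds its last target. There are 200 camera calls.

TASK

Swing the open lid of the plate-sealing clamp down over the well plate, take the thick locking pin out of the pin rack and push it down through the hole in the lid into the hole in the base. Finish while still holding the pin, pressing it fully home so that its flange alone keeps the springy lid fully shut: do not let go, and do not lean on the lid itself. Leave the thin pin, the bottle, the beaker and the jar alone.

Things in the scene. Friction and masses are not known exactly. Their poses are not given: they have to be found in the camera images.
- clamp: Aluminium clamp base, fixed to the table, 152 x 150 mm, 40 mm high, holding a white 24-well plate. Origin on the table under its middle; its x axis points from the hinge to the pin-hole edge, y lies along the hinge, z up.
- hinge (a point): Middle of the lid's hinge axis, at x = -70 mm in the clamp's frame, 40 mm above the table (the height of the base's top, where the shut lid's underside lies).
- lid (a joint): Lid angle, rad: 0 shut flat on the base, 1.4 widest open, starts at 0.7 to 1.25. Aluminium frame with clear window, 150 mm wide, 10 mm thick, reaching 140 mm from the hinge, 0.25 kg. Stays where left by hinge friction, but near shut two sprung rubber posts lift it: let go, it rests about 0.09 open. Shutting takes about 9 N down at the pin hole (11 N at 95 mm from the hinge), keeping it shut 5 N.
- base_hole (a point): Centre of the mouth of the vertical pin hole in the base, 13.5 mm wide and 40 mm deep (down to the table), mouth 40 mm above the table, 122 mm from the hinge axis.
- lid_hole (a point): Centre of the upper mouth of the 13.5 mm through hole in the lid, 122 mm from the hinge axis, 10 mm above the lid's underside; moves with the lid. Straight above base_hole when shut; with the lid resting sprung it is about 10 mm higher and 1 mm nearer the hinge, and the pin still passes straight down through both.
- rack: Fixed grey pin rack 60 x 140 mm, 48 mm high, with two holes 80 mm apart along its y axis (at y = -40 and +40 mm); origin on the table under its middle. Each pin stands in one of the holes, either way round, its flange resting on the rack's top.
- pin: Thick locking pin, upright, 0.05 to 0.1 kg: black round knob 24 mm wide on a steel flange 30 mm wide, 5 mm thick; shank 10 mm thick, 42 mm long, its last 9 mm tapering to 5 mm. Origin on its axis where the knob is gripped: 26 mm above the flange's underside, 14 mm below the knob's top, 68 mm above the tip. z runs from tip to knob.
- pin_tip (a point): Lower end of the locking pin's shank, 68 mm below the pin's origin.
- thin_pin: The other pin, to be left in the rack: knob only 14 mm wide, flange 22 mm, shank 6 mm. Origin as for the pin.
- bottle: Bystander: white bottle 60 mm wide, 130 mm high; origin at its underside.
- beaker: Bystander: white open beaker, 70 mm wide, 80 mm high; origin at its underside.
- jar: Bystander: amber jar with a black cap, 64 mm wide, 70 mm high; origin at its underside.
Not all that is in view belongs to the job. What is shaped like the pin but green is not meant. There is more than one size of the clamp; the job needs the larger.

How it is judged:
By the outcome, as a careful person would: the job done as asked, in the order asked, and still so for the second after the job is handed in, while the arm keeps its last pose, push and grip.
It also fails if it takes over 61 s, if anything falls off the work surface, if the arm or the gripper's body presses on something with over 40 N, if the wrist force passes 120 N, or if a joint passes its speed limit or range.

## Working session

There is one attempt and no reset: what is moved stays moved. The work goes in short steps, Python scripts to look and compute and a tool call to move; the robot and the scene stay as the last step left them, time stands still between calls to the robot, and variables do not carry over. Pictures are saved under pics/ and viewed, about 8 in all and at most 12, crops included, and the job is handed in when it is done.

Besides the shell and the picture viewer there is one more tool, called after "Call:" in YAML: its name, and indented under it one key for each argument. send_rows: Moves the arm, as the interface text tells. Its arguments: {"type":"object","properties":{"plan":{"type":"array"},"grip_force":{"type":"number"}},"required":["plan"]}

```bash
mkdir -p pics; ls
python3 - <<'E'
from cell import env
import cv2,numpy as np
print(env.get_obs(), env.grip_point_offset)
ims=[]
for n in("side","top"):
    im=env.read_camera(n); cv2.imwrite(f"pics/{n}0.png",im[:,:,::-1])
    print(n,env.get_calibration(n))
    for q in("clamp","lid","rack","pin","thin_pin","bottle","beaker","jar"):
        for d in env.regions_of(n,q)[:4]:
            ys,xs=np.nonzero(d["region"]); print(n,q,round(d["confidence"],2),np.round(d["rect"]).tolist(),round(xs.mean(),1),round(ys.mean(),1))
E
```

```text
pics
{'time_s': 0.0, 'qpos': array([75.40753989, 18.43960248, -4.01635187, 83.17528219,  1.29671061,
       78.54104277, -3.2584345 ]), 'joint_velocities': array([ 0.01286099,  0.06264822, -0.00761651,  0.01322308, -0.08569041,
       -0.0382485 ,  0.03501319]), 'effort': array([ 1.30228658e-03, -4.91284776e+01, -4.02877852e-01, -3.12528348e+01,
       -6.35669776e-02,  4.37085377e-02,  1.92159578e-04]), 'tool_pos': array([ 0.17241534, -0.62613598,  0.22145216]), 'tool_rot': array([-1.79889416e+02,  7.20070091e-03,  1.54049106e+01]), 'force': array([-1.10580479, -0.40424953, -0.17220507]), 'wrist_torque': array([ 0.03217139,  0.04180027, -0.01521609]), 'grip_width': 0.0869465823773285} 0.0187
side {'fx': 444.21523963953223, 'fy': 444.21523963953223, 'cx': 272.10297088459726, 'cy': 214.77880895111818, 'k1': -0.004175623608930818, 'extrinsics': array([[ 0.90837019, -0.32295729,  0.26563544,  0.3624172 ],
       [-0.4179686 , -0.68165333,  0.60054224, -0.57336396],
       [-0.01287821, -0.65654194, -0.75417957,  0.84517789],
       [ 0.        ,  0.        ,  0.        ,  1.        ]])}
[... 1035 characters left out ...]
 218.0, 251.0, 280.0] 218.4 248.7
top clamp 0.67 [123.0, 232.0, 176.0, 282.0] 149.4 258.3
top lid 0.97 [181.0, 218.0, 246.0, 255.0] 213.7 236.8
top lid 0.77 [126.0, 237.0, 172.0, 279.0] 148.3 259.5
top rack 0.71 [333.0, 233.0, 394.0, 270.0] 360.2 250.2
top pin 0.6 [368.0, 239.0, 385.0, 251.0] 378.2 244.0
top pin 0.49 [360.0, 199.0, 370.0, 208.0] 364.1 204.8
top thin_pin 0.53 [344.0, 248.0, 352.0, 258.0] 349.1 253.0
top bottle 0.76 [279.0, 151.0, 301.0, 176.0] 289.0 163.0
top bottle 0.45 [347.0, 250.0, 354.0, 257.0] 349.0 253.4
top bottle 0.18 [368.0, 240.0, 384.0, 254.0] 378.2 244.4
top beaker 0.84 [157.0, 184.0, 192.0, 214.0] 172.8 200.1
top jar 0.74 [409.0, 180.0, 436.0, 206.0] 423.6 193.6
```

Run:
```python
import cv2
a=cv2.imread("pics/side0.png")[100:400,130:430]
b=cv2.imread("pics/top0.png")[130:300,110:450]
cv2.imwrite("pics/a1.png",cv2.resize(a,None,fx=2,fy=2,interpolation=cv2.INTER_CUBIC))
cv2.imwrite("pics/b1.png",cv2.resize(b,None,fx=2.3,fy=2.3,interpolation=cv2.INTER_CUBIC))
```

```text
(no output)
```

View pics/a1.png

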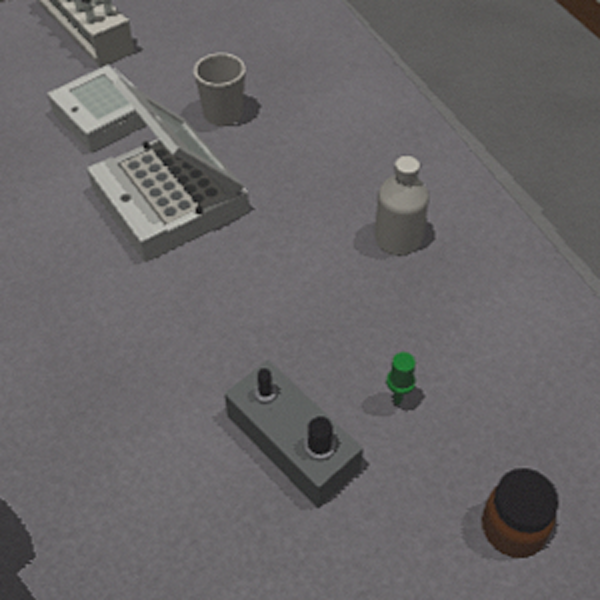

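View pics/b1.png

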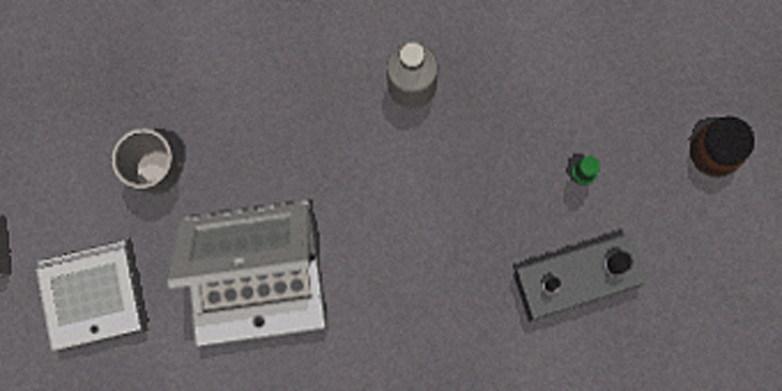

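Side view: the large open clamp has its base hole near (193,199), with the small shut clamp to its left. The thick pin is at (289,319) in the rack's near hole, the thin pin at (262,293), and the green decoy at (331,288). Top view: base hole near (222,270), thick pin near (378,244), with the lid hinged on the far (+x) side. I'll zoom in for precise corners.

Run:
```python
import cv2,numpy as np
s=cv2.imread("pics/side0.png"); t=cv2.imread("pics/top0.png")
def c(im,x,y,w,h,f): 
    o=cv2.resize(im[y:y+h,x:x+w],None,fx=f,fy=f,interpolation=cv2.INTER_CUBIC)
    o=cv2.convertScaleAbs(o,alpha=1.4)
    for i in range(0,w,10): cv2.putText(o,str(x+i),(i*f,8),0,.3,(0,255,255)); cv2.line(o,(i*f,0),(i*f,h*f),(0,120,120),1) if 0 else cv2.line(o,(i*f,10),(i*f,14),(0,255,255),1)
    for i in range(10,h,10): cv2.putText(o,str(y+i),(0,i*f),0,.3,(0,255,255))
    return o
a=c(t,175,210,80,75,5); b=c(s,170,130,80,100,5)[:,:]
L=np.vstack([a,c(t,328,228,80,45,5)]); 
L=L[:600]; b=np.vstack([b,np.zeros((100,400,3),np.uint8)])[:600]
cv2.imwrite("pics/z.png",np.hstack([L[:600],b]))
```

```text
(no output)
```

View pics/z.png

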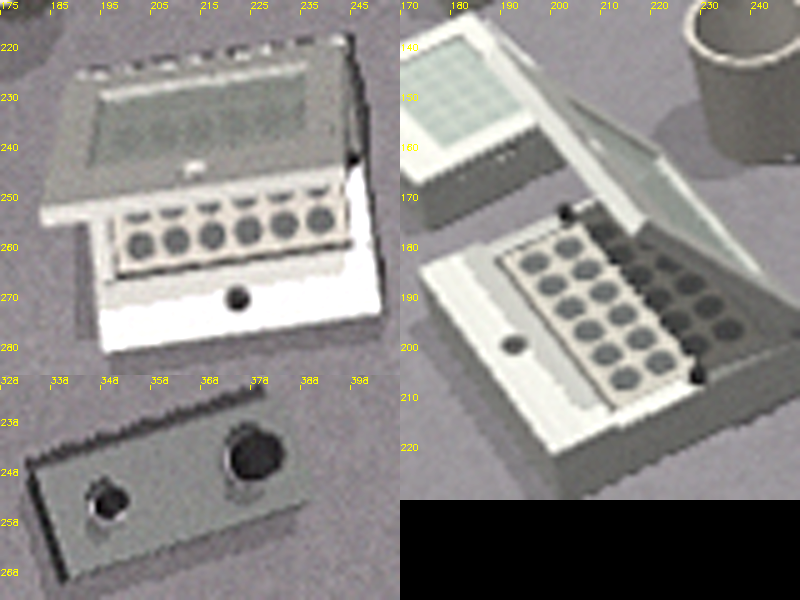

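```bash
cat > h.py <<'E'
import numpy as np,cv2
from cell import env
def ray(cam,u,v):
    c=env.get_calibration(cam)
    d=np.array([(u-c["cx"])/c["fx"],(v-c["cy"])/c["fy"]]); s=d.copy()
    for _ in range(20): s=d/(1+c["k1"]*(s@s))
    E=np.array(c["extrinsics"]); return E[:3,3],E[:3,:3]@np.r_[s,1]
def onz(cam,u,v,z):
    o,d=ray(cam,u,v); return o+d*(z-o[2])/d[2]
def proj(cam,P):
    c=env.get_calibration(cam);E=np.array(c["extrinsics"]);p=(np.asarray(P)-E[:3,3])@E[:3,:3];s=p[:2]/p[2];s=s*(1+c["k1"]*(s@s))
    return np.r_[c["fx"]*s[0]+c["cx"],c["fy"]*s[1]+c["cy"]]
def tri(p):
    A=np.zeros((3,3));b=np.zeros(3)
    for cam,u,v in p:
        o,d=ray(cam,u,v);d=d/np.linalg.norm(d);M=np.eye(3)-np.outer(d,d);A+=M;b+=M@o
    return np.linalg.solve(A,b)
E
python3 - <<'E'
from h import *
np.set_printoptions(precision=4,suppress=True)
print("hole",onz("top",222.6,269.8,.04),onz("side",192.6,199,.04),tri([("top",222.6,269.8),("side",192.6,199)]))
print("FL",onz("top",196,280.2,.04),onz("side",174,183,.04)," FR",onz("top",251.6,272.8,.04),onz("side",201,221,.04))
print("knob top",onz("top",379.2,244,.088), "side knobtop",onz("side",130+320/2,100+423/2,.088))
print("thin",onz("top",328+109/5,228+125/5,.088),"side",onz("side",130+264/2,100+371/2,.088))
print("green",onz("top",110+587/2.3,130+165/2.3,.04),"jar",onz("top",424,193,.07),"bottle",onz("top",110+411/2.3,130+54/2.3,.13),"beaker",onz("top",110+142/2.3,130+158/2.3,.08))
h=tri([("top",222.6,269.8),("side",192.6,199)])[:2]
fl=(onz("top",196,280.2,.04)+onz("side",174,183,.04))/2; fr=(onz("top",251.6,272.8,.04)+onz("side",201,221,.04))/2
yv=(fl-fr)[:2]; print("width",np.hypot(*yv)); yv/=np.hypot(*yv)
for sgn in(1,):
    xa=np.array([-yv[1],yv[0]]); xa=xa if xa[0]<0 else -xa
    hinge=h-0.122*xa; print("xa",xa,np.degrees(np.arctan2(xa[1],xa[0])),"hinge",hinge)
    for a in(.5,.7,.8,.9,1.0,1.1,1.2):
        r=.122*np.cos(a)-.01*np.sin(a); z=.04+.122*np.sin(a)+.01*np.cos(a)
        P=np.r_[hinge+xa*r,z]; r2=.14*np.cos(a)-.01*np.sin(a);z2=.04+.14*np.sin(a)+.01*np.cos(a)
        Q=np.r_[hinge+xa*r2-np.array([-xa[1],xa[0]])*.075,z2];Q2=np.r_[hinge+xa*r2+np.array([-xa[1],xa[0]])*.075,z2]
        print(a,P,proj("top",P),"corner",Q,proj("top",Q),proj("side",Q),proj("top",Q2),proj("side",Q2))
E
```

```text
hole [0.4856 0.1991 0.04  ] [0.489  0.1998 0.04  ] [0.4872 0.1987 0.0413]
FL [0.4572 0.2692 0.04  ] [0.4631 0.2744 0.04  ]  FR [0.4786 0.1219 0.04  ] [0.4848 0.1224 0.04  ]
knob top [ 0.5521 -0.2077  0.088 ] side knobtop [ 0.558  -0.2062  0.088 ]
thin [ 0.5285 -0.1317  0.088 ] side [ 0.5331 -0.131   0.088 ]
green [ 0.6723 -0.1817  0.04  ] jar [ 0.6913 -0.3353  0.07  ] bottle [0.7782 0.0261 0.13  ] beaker [0.6688 0.3346 0.08  ]
width 0.15118612549667537
xa [-0.9898 -0.1425] -171.80830506474172 hinge [0.6079 0.2161]
0.5 [0.5067 0.2015 0.1073] [218.1355 259.8522] corner [0.4804 0.2735 0.1159] [188.7022 269.7504] [175.3624 159.142 ] [248.1238 261.9043] [203.2766 196.1361]
0.7 [0.5219 0.2037 0.1262] [216.3019 253.0967] corner [0.4976 0.276  0.1378] [186.0962 262.18  ] [180.3287 149.6861] [246.484  254.1817] [208.953  186.2746]
0.8 [0.5309 0.205  0.1345] [215.3854 249.1596] corner [0.5078 0.2774 0.1474] [184.826  257.7165] [183.5278 145.1091] [245.6208 249.649 ] [212.5262 181.4454]
0.9 [0.5406 0.2064 0.1418] [214.485  244.9058] corner [0.5188 0.279  0.1559] [183.6014 252.8639] [187.1571 140.7147] [244.7432 244.7332] [216.5356 176.7714]
1.0 [0.551  0.2079 0.1481] [213.613  240.3854] corner [0.5307 0.2807 0.1632] [182.4401 247.6804] [191.1719 136.562 ] [243.8629 239.4936] [220.9306 172.3167]
1.1 [0.562  0.2095 0.1533] [212.7811 235.6546] corner [0.5432 0.2825 0.1693] [181.3592 242.2314] [195.5206 132.707 ] [242.9921 233.9966] [225.6532 168.1424]
1.2 [0.5734 0.2111 0.1573] [212.001  230.7737] corner [0.5562 0.2844 0.1741] [180.3748 236.5886] [200.1456 129.2009] [242.1429 228.3148] [230.64  164.305]
```

Call:
send_rows:
  plan:
    - [0,0,0,0,0,0,0.134]
    - [0,0,0,0,0,0,0.134]
    - [0,33,-33,-3,0,0,0]
    - [0,33,-33,-3,0,0,0]
    - [0,33,-33,-3,0,0,0]
    - [0,33,-33,-3,0,0,0]
    - [0,33,-33,-3,0,0,0]
    - [0,33,-33,-3,0,0,0]
    - [0,33,-33,-3,0,0,0]
    - [0,33,-33,-3,0,0,0]
    - [0,33,-33,-3,0,0,0]
    - [0,33,-33,-3,0,0,0]

```text
time_s: 2.1
tool_pos: [0.5035, -0.295, 0.253]
tool_rot: [180.0, -0.0, 0.0]
force: [-0.1, -0.9, 0.3]
grip_width: 0.0027
```

Call:
send_rows:
  plan:
    - [0,10,-46.7,0,0,0,0]
    - [0,10,-46.7,0,0,0,0]
    - [0,10,-46.7,0,0,0,0]
    - [0,10,-46.7,0,0,0,0]
    - [0,10,-46.7,0,0,0,0]
    - [0,10,-46.7,0,0,0,0]
    - [0,10,-46.7,0,0,0,0]
    - [0,10,-46.7,0,0,0,0]
    - [0,10,-46.7,0,0,0,0]
    - [0,10,-46.7,0,0,0,0]
    - [0,0,0,0,0,0,0]
    - [0,0,0,0,0,0,0]

```text
time_s: 3.3
tool_pos: [0.6016, 0.1723, 0.2522]
tool_rot: [-180.0, 0.0, 0.2]
force: [0.2, -0.8, -0.1]
grip_width: 0.0007
```

Call:
send_rows:
  plan:
    - [0,0,0,26,0,0,0]
    - [0,0,0,26,0,0,0]
    - [0,0,0,26,0,0,0]
    - [0,0,0,26,0,0,0]
    - [0,-10,0,0,0,0,0]
    - [0,-10,0,0,0,0,0]
    - [0,-10,0,0,0,0,0]
    - [0,-10,0,0,0,0,0]
    - [0,-8,0,4,0,0,0]
    - [0,-8,0,6,0,0,0]

```text
time_s: 4.3
tool_pos: [0.5461, 0.1706, 0.1395]
tool_rot: [180.0, -0.2, 0.0]
force: [1.5, -1.1, 0.3]
grip_width: 0.0005
```

Run:
```python
from h import *
o=env.get_obs(); print(o["tool_pos"],o["force"])
s=env.read_camera("side")[90:250,130:290,::-1]; t=env.read_camera("top")[190:300,150:270,::-1]
f=lambda im,k:cv2.resize(im,None,fx=k,fy=k,interpolation=cv2.INTER_CUBIC)
a=f(s,2.5); b=f(t,3); h=max(a.shape[0],b.shape[0])
p=lambda i:np.vstack([i,np.zeros((h-i.shape[0],i.shape[1],3),np.uint8)])
cv2.imwrite("pics/lid1.png",np.hstack([p(a),p(b)]))
```

```text
[0.54614825 0.17059952 0.13948516] [ 1.46283391 -1.08220263  0.32855564]
```

View pics/lid1.png

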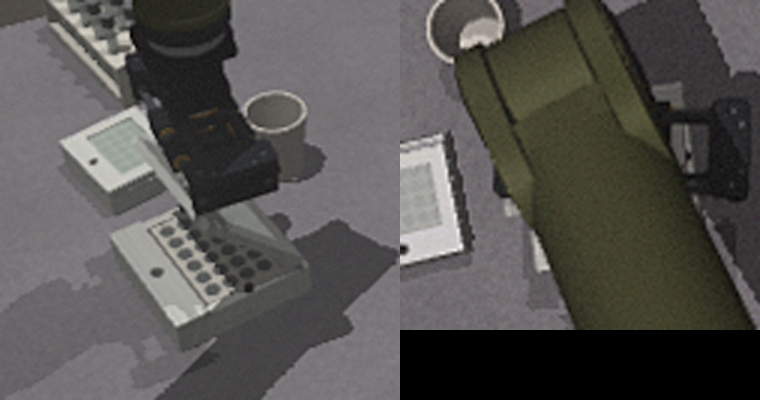

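Call:
send_rows:
  plan:
    - [0,-9,1.5,11,0,0,0]
    - [0,-9,1.5,11,0,0,0]
    - [0,-6.5,1,10,0,0,0]
    - [0,-6.5,1,10,0,0,0]
    - [0,-4.5,0.7,11,0,0,0]
    - [0,-4.5,0.7,11,0,0,0]
    - [0,-3,0,11,0,0,0]
    - [0,0,0,5,0,0,0]
    - [0,0,0,0,0,0,0]
    - [0,0,0,0,0,0,0]

```text
time_s: 5.4
tool_pos: [0.5031, 0.1643, 0.0586]
tool_rot: [-180.0, 0.0, 0.1]
force: [-1.1, -0.4, 1.9]
grip_width: 0.0003
```

Call:
send_rows:
  plan:
    - [0,0,0,-10,0,0,0]
    - [0,0,0,-40,0,0,0]
    - [30,0,0,-40,0,0,0]
    - [50,0,0,-10,0,0,0]
    - [50,7,46,0,0,0,0]
    - [50,7,46,0,0,0,0]
    - [50,7,46,0,0,0,0]
    - [50,7,46,0,0,0,0]
    - [50,7,46,0,0,0,0]
    - [50,7,46,0,0,0,0]
    - [50,7,46,0,0,0,0]
    - [50,3,46,0,0,0,0]

```text
time_s: 6.6
tool_pos: [0.5559, -0.2058, 0.1592]
tool_rot: [180.0, -0.1, 0.1]
force: [0.9, 0.5, 0.1]
grip_width: 0.0496
```

Run:
```python
from h import *
o=env.get_obs(); print(o["tool_pos"],o["force"],o["grip_width"])
s0=env.read_camera("side")[...,::-1]; t0=env.read_camera("top")[...,::-1]
cv2.imwrite("pics/s2.png",s0);cv2.imwrite("pics/t2.png",t0)
f=lambda im,k:cv2.resize(im,None,fx=k,fy=k,interpolation=cv2.INTER_CUBIC)
a=f(s0[130:230,165:265],4); b=f(t0[205:305,165:265],4)
c=f(s0[270:370,235:335],2);d=f(t0[200:300,300:420],2)
lo=np.hstack([c,d]); lo=np.hstack([lo,np.zeros((200,800-lo.shape[1],3),np.uint8)])
cv2.imwrite("pics/m2.png",np.vstack([np.hstack([a,b]),lo]))
```

```text
[ 0.55586491 -0.20575643  0.15915273] [0.87868951 0.47478118 0.11085313] 0.04958145023497819
```

View pics/m2.png

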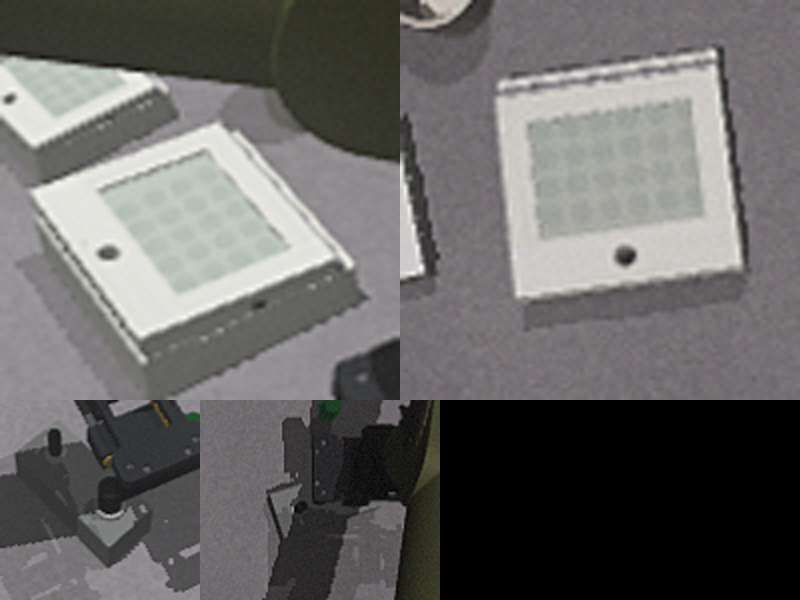

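Lid is down and slightly sprung: its hole shows at side (192.1,193.0) and top (221.3,268.8). The thick pin is untouched at about side (289,313), under the gripper. Descending to grasp.

Call:
send_rows:
  plan:
    - [50,0,1,25,0,0,0]
    - [50,0,0,25,0,0,0]
    - [50,0,0,25,0,0,0]
    - [50,0,0,15,0,0,0]
    - [50,0,0,12,0,0,0]
    - [50,0,0,0,0,0,0]
    - [15,0,0,0,0,0,0]
    - [15,0,0,0,0,0,0]
    - [15,0,0,0,0,0,0]
    - [15,0,0,0,0,0,0]
    - [15,0,0,0,0,0,0]
    - [15,0,0,0,0,0,0]
  grip_force: 40

```text
time_s: 7.9
tool_pos: [0.5559, -0.2066, 0.0576]
tool_rot: [179.9, -0.1, -0.0]
force: [0.0, -4.5, 5.0]
grip_width: 0.023
```

Run:
```python
from h import *
np.set_printoptions(precision=4,suppress=True)
o=env.get_obs(); print(o["tool_pos"],o["force"],o["grip_width"],o["wrist_torque"])
print("lid hole",tri([("side",192.1,193),("top",221.25,268.75)]),onz("top",221.25,268.75,.06),onz("side",192.1,193,.06))
print("knob tri",tri([("top",379.2,244),("side",290,311.5)]))
```

```text
[ 0.5559 -0.2066  0.0576] [ 0.0203 -4.5283  4.9688] 0.02297814277783945 [-0.9517  0.08    0.023 ]
lid hole [0.489  0.1994 0.0612] [0.4872 0.1998 0.06  ] [0.491  0.2005 0.06  ]
knob tri [ 0.5543 -0.2077  0.0917]
```

Call:
send_rows:
  plan:
    - [15,0,0,-10,0,0,0]
    - [15,0,0,-10,0,0,0]
    - [15,0,0,-15,0,0,0]
    - [15,0,0,-20,0,0,0]
    - [15,0,0,-30,0,0,0]
    - [15,0,0,-30,0,0,0]
    - [15,0,0,-5,0,0,0]
    - [15,0,0,0,0,0,0]

```text
time_s: 8.7
tool_pos: [0.5556, -0.204, 0.1771]
tool_rot: [-180.0, -0.1, 0.1]
force: [-0.5, 0.3, -1.5]
grip_width: 0.0233
```

Call:
send_rows:
  plan:
    - [15,-7.5,-44.8,0,0,0,0]
    - [15,-7.5,-44.8,0,0,0,0]
    - [15,-7.5,-44.8,0,0,0,0]
    - [15,-7.5,-44.8,0,0,0,0]
    - [15,-7.5,-44.8,0,0,0,0]
    - [15,-7.5,-44.8,0,0,0,0]
    - [15,-7.5,-44.8,0,0,0,0]
    - [15,-7.5,-44.8,0,0,0,0]
    - [15,-7.5,-44.8,0,0,0,0]
    - [15,0,0,20,0,0,0]
    - [15,0,0,20,0,0,0]
    - [15,0,0,0,0,0,0]

```text
time_s: 9.9
tool_pos: [0.4837, 0.1976, 0.1321]
tool_rot: [179.9, 0.5, 0.1]
force: [0.3, -0.1, -1.2]
grip_width: 0.0232
```

Run:
```python
from h import *
np.set_printoptions(precision=4,suppress=True)
o=env.get_obs(); print(o["tool_pos"],o["tool_rot"],o["force"],o["grip_width"])
s0=env.read_camera("side")[...,::-1]; t0=env.read_camera("top")[...,::-1]
cv2.imwrite("pics/s3.png",s0);cv2.imwrite("pics/t3.png",t0)
f=lambda im,k:cv2.resize(im,None,fx=k,fy=k,interpolation=cv2.INTER_CUBIC)
a=f(s0[110:220,145:245],5); b=f(t0[220:320,170:230],5)
a=np.vstack([a,np.zeros((0,500,3),np.uint8)])
for im,x,y in((a,145,110),(b,170,220)):
    for i in range(0,im.shape[1],50): cv2.putText(im,str(x+i//5),(i,8),0,.3,(0,255,255))
    for i in range(50,im.shape[0],50): cv2.putText(im,str(y+i//5),(0,i),0,.3,(0,255,255))
b=np.vstack([b,np.zeros((50,300,3),np.uint8)])
cv2.imwrite("pics/m3.png",np.hstack([a,b]))
p=o["tool_pos"]; tip=p+[0,0,.0187-.068]; print("tip",tip,proj("side",tip),proj("top",tip),"flange",proj("side",p+[0,0,-.007]))
```

```text
[0.4837 0.1976 0.1321] [179.8947   0.5079   0.1298] [ 0.293  -0.1138 -1.1959] 0.023199104438519687
tip [0.4837 0.1976 0.0828] [188.1587 188.1486] [220.7944 269.6014] flange [185.349  175.4523]
```

View pics/m3.png

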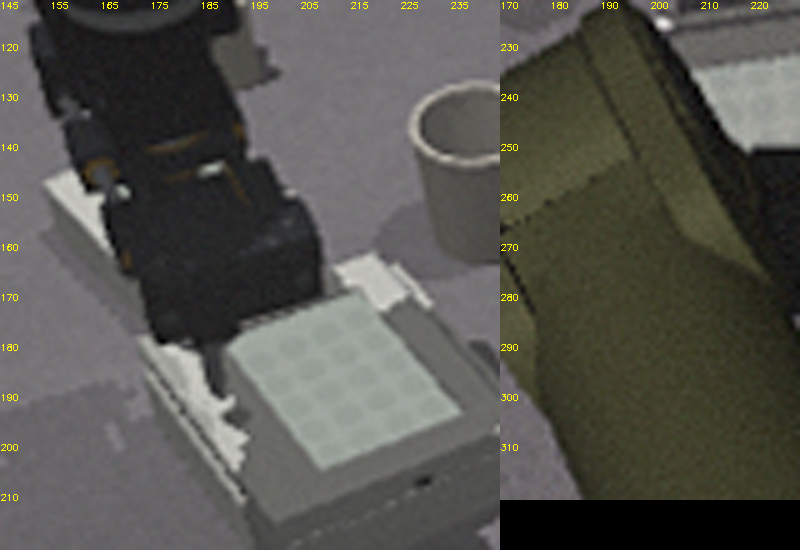

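Call:
send_rows:
  plan:
    - [15,4.5,-1.4,13,0,0,0]
    - [15,0,0,0,0,0,0]
    - [15,0,0,0,0,0,0]

```text
time_s: 10.3
tool_pos: [0.492, 0.1996, 0.1233]
tool_rot: [-180.0, 0.0, 0.0]
force: [-0.7, 0.0, -0.8]
grip_width: 0.0233
```

Run:
```python
from h import *
np.set_printoptions(precision=4,suppress=True)
o=env.get_obs(); print(o["tool_pos"],o["tool_rot"],o["force"],o["grip_width"])
s0=env.read_camera("side")[...,::-1].astype(float)
for _ in range(3): s0=s0+env.read_camera("side")[...,::-1]
s0=np.clip(s0/4*1.5,0,255).astype(np.uint8)
f=lambda im,k:cv2.resize(im,None,fx=k,fy=k,interpolation=cv2.INTER_CUBIC)
a=f(s0[165:215,165:225],10)
a=np.clip(255*(a/255.)**.6,0,255).astype(np.uint8)
for i in range(0,600,50): cv2.putText(a,str(165+i//10),(i,8),0,.35,(0,255,255))
for i in range(50,500,50): cv2.putText(a,str(165+i//10),(0,i),0,.35,(0,255,255))
p=o["tool_pos"]; R=cv2.Rodrigues
for z in(-.0493,-.0403): print("tip",proj("side",p+[0,0,z]))
cv2.imwrite("pics/m4.png",a)
```

```text
[0.492  0.1996 0.1233] [-179.9952    0.0354    0.0172] [-0.6853  0.019  -0.8457] 0.023309154366184148
tip [191.7427 189.1081]
tip [191.187  186.5009]
```

View pics/m4.png

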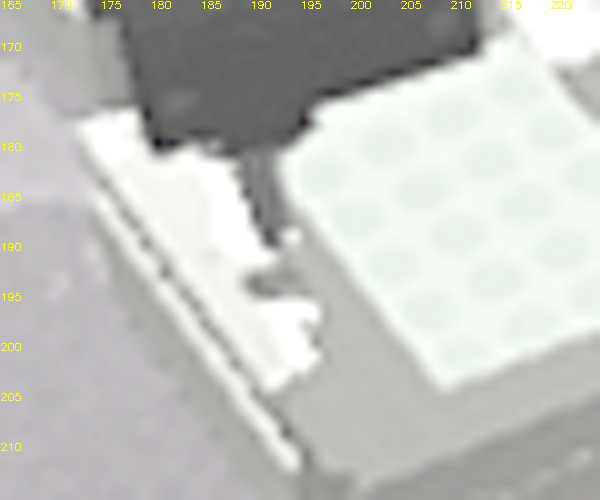

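The shank is visible with its tip at about (191.3,190.2), just above the hole mouth at about (192,193.3). The tip is aligned to about 1 mm, so I'm descending in steps and watching the force.

Call:
send_rows:
  plan:
    - [15,-0.5,-0.4,5,0,0,0]
    - [15,0,0,5,0,0,0]
    - [15,0,0,4,0,0,0]
    - [15,0,0,4,0,0,0]
    - [15,0,0,2,0,0,0]
    - [15,0,0,0,0,0,0]
    - [15,0,0,0,0,0,0]

```text
time_s: 11.2
tool_pos: [0.4915, 0.2002, 0.1035]
tool_rot: [180.0, -0.0, 0.1]
force: [0.3, 0.2, -0.9]
grip_width: 0.0232
```

Call:
send_rows:
  plan:
    - [15,0,0,4,0,0,0]
    - [15,0,0,4,0,0,0]
    - [15,0,0,4,0,0,0]
    - [15,0,0,2,0,0,0]
    - [15,0,0,0,0,0,0]
    - [15,0,0,0,0,0,0]

```text
time_s: 11.8
tool_pos: [0.491, 0.2003, 0.0892]
tool_rot: [-180.0, 0.0, 0.1]
force: [-0.4, 2.0, -1.2]
grip_width: 0.0232
```

Call:
send_rows:
  plan:
    - [15,0,-1,2,0,0,0]
    - [15,0,0,3,0,0,0]
    - [15,0,0,3,0,0,0]
    - [15,0,0,0,0,0,0]
    - [15,0,0,0,0,0,0]

```text
time_s: 12.3
tool_pos: [0.4912, 0.2009, 0.0812]
tool_rot: [180.0, 0.0, 0.0]
force: [-1.3, 0.5, -1.6]
grip_width: 0.023
```

Call:
send_rows:
  plan:
    - [15,-0.5,-0.3,2,0,0,0]
    - [15,0,0,2,0,0,0]
    - [15,0,0,2,0,0,0]
    - [15,0,0,2,0,0,0]
    - [15,0,0,0,0,0,0]
    - [15,0,0,0,0,0,0]

```text
time_s: 12.9
tool_pos: [0.4909, 0.2014, 0.0733]
tool_rot: [180.0, 0.0, 0.0]
force: [0.5, -0.1, -0.6]
grip_width: 0.0227
```

Call:
send_rows:
  plan:
    - [15,0,0,0,0,0,0]
    - [15,0,0,2,0,0,0]
    - [15,-0.3,0,2,0,0,0]
    - [15,-0.3,0,2,0,0,0]
    - [15,-0.3,0,2,0,0,0]
    - [15,0,0,2,0,0,0]
    - [15,0,0,0,0,0,0]
    - [15,0,0,0,0,0,0]
  grip_force: 55

```text
time_s: 13.7
tool_pos: [0.4901, 0.2014, 0.0635]
tool_rot: [180.0, -0.0, 0.0]
force: [-1.9, -0.8, 3.4]
grip_width: 0.0232
```

Call:
send_rows:
  plan:
    - [15,-0.3,0,1,0,0,0]
    - [15,0,0,1,0,0,0]
    - [15,0,0,1,0,0,0]
    - [15,0,0,1,0,0,0]
    - [15,0,0,0,0,0,0]
    - [15,0,0,0,0,0,0]

```text
time_s: 14.3
tool_pos: [0.4897, 0.2014, 0.0598]
tool_rot: [180.0, 0.0, 0.0]
force: [-2.4, -1.5, 7.1]
grip_width: 0.023
```

Call:
send_rows:
  plan:
    - [15,0,0,1,0,0,0]
    - [15,0,0,1,0,0,0]
    - [15,0,0,1,0,0,0]
    - [15,0,0,0,0,0,0]
    - [15,0,0,0,0,0,0]
    - [15,0,0,0,0,0,0]

```text
time_s: 14.9
tool_pos: [0.4898, 0.2013, 0.0592]
tool_rot: [179.9, -0.0, 0.0]
force: [-9.6, -5.0, 24.7]
grip_width: 0.023
```

Call:
send_rows:
  plan:
    - [15,-0.6,0.3,0,0,0,0]
    - [15,-0.6,0.3,0,0,0,0]
    - [15,0,0,0,0,0,0]
    - [15,0,0,0,0,0,0]
    - [15,0,0,0,0,0,0]

```text
time_s: 15.4
tool_pos: [0.4897, 0.2013, 0.0592]
tool_rot: [180.0, -0.1, 0.0]
force: [-5.1, -3.3, 21.9]
grip_width: 0.0228
```

Run:
```python
from h import *
np.set_printoptions(precision=4,suppress=True)
o=env.get_obs(); print(o["tool_pos"],o["tool_rot"],o["force"],o["wrist_torque"],o["grip_width"])
s0=np.mean([env.read_camera("side")[...,::-1] for _ in range(4)],0)
a=s0[150:235,165:265]/255.; a=np.clip(255*(1.4*a)**.7,0,255).astype(np.uint8)
a=cv2.resize(a,None,fx=7,fy=7,interpolation=cv2.INTER_CUBIC)
cv2.imwrite("pics/m5.png",a)
```

```text
[0.4897 0.2013 0.0592] [179.9684  -0.1407   0.0372] [-5.1428 -3.3367 21.8916] [-0.5851  1.4641  0.0102] 0.022845476134924735
```

View pics/m5.png

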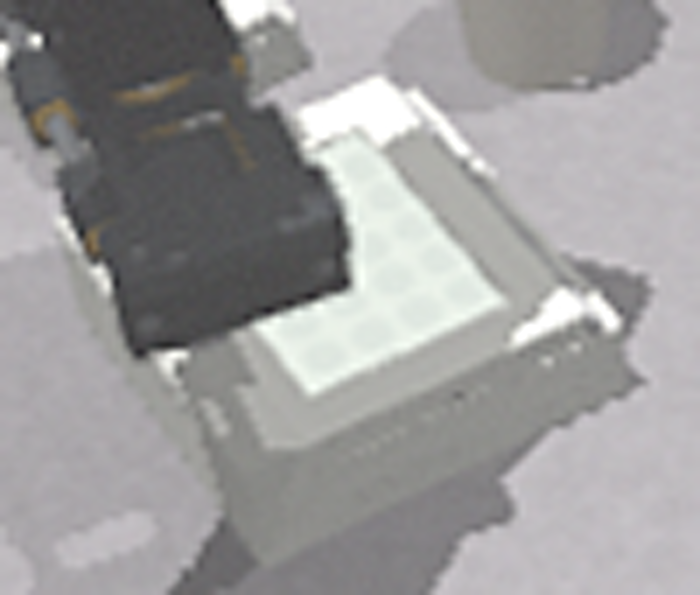

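The lid lies flush with no side gap, and the fingertips are about 9 mm above it. One last small lateral relief, then I'll hand in.

Call:
send_rows:
  plan:
    - [15,-0.5,0.4,0,0,0,0]
    - [15,0,0,0,0,0,0]
    - [15,0,0,0,0,0,0]
    - [15,0,0,0,0,0,0]
    - [15,0,0,0,0,0,0]
    - [15,0,0,0,0,0,0]

```text
time_s: 16.2
tool_pos: [0.4897, 0.2013, 0.0593]
tool_rot: [-180.0, -0.2, 0.0]
force: [-4.5, -1.8, 19.9]
grip_width: 0.023
```

Run:
```python
from cell import env
o=env.get_obs(); print(o["time_s"],o["tool_pos"],o["force"],o["grip_width"])
if abs(o["tool_pos"][2]-.0592)<.001 and o["force"][2]>12: print(env.sign_off())
```

```text
16.2 [0.48965098 0.20133478 0.05926843] [-4.52105084 -1.82442341 19.88148144] 0.022976557110175898
the job is handed in; nothing more can be done
None
```

I swung the larger clamp's lid down with the closed fingertips and took the thick pin from the rack. I pushed the pin through the lid hole into the base hole and handed the job in at 16.2 s, still gripping it and pressing down.

**Last checks:**
- **Pin home:** the tool stopped firmly at z = 59.3 mm, where I had worked out about 59.6 mm for the pin fully home.
- **Push:** the final upward reaction was about 20 N, against the 9 N needed to shut the lid and 5 N to keep it shut.
- **Grip:** the opening read 23 mm at a 55 N grip. The knob is 24 mm wide, so this is the thick pin.
- **Lid shut:** the last side picture shows the lid flush, with no gap along its side. By the tool height, the fingertips are about 9 mm above it, so only the flange presses on it.

**Disagreements:**
- A sideways load of about 5 N remained on the pin after two small corrections, probably held by friction at the flange.
- The two cameras disagreed by about 4 mm in x on the hole's position, and by 6 mm on the pin's. I settled it by looking at the tip beside the hole in the side view and by feeling the force on the way down.

The final lid angle was judged only by eye and by tool height. I never steered the arm near the bystanders, but I did not check them again in a last picture.

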